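# Line up the amber bottles by height beside the vortex mixer

## Task

Stand the four amber reagent bottles on the four pads of the aluminium strip, one centred on each pad, in order of height with the shortest on the pad nearest the vortex mixer and the tallest on the pad farthest from it. Keep the bottles upright throughout, and leave the stoppered conical flask standing where it is.

Things in the scene. Friction and masses are not known exactly. Their poses are not given: they have to be found in the camera images.
- bottle_64_mid (a point): the shortest of four closed amber glass bottles with black screw cap and white paper band, standing upright; 64 mm tall, round body 30 mm in diameter with straight sides up to 41 mm above its foot, cap 19 mm in diameter; this point is on its axis, half-way up (32 mm above its foot); z up along the axis; weighs 50 g, give or take a third
- bottle_80_mid (a point): the second shortest of four closed amber glass bottles with black screw cap and white paper band, standing upright; 80 mm tall, round body 37 mm in diameter with straight sides up to 51 mm above its foot, cap 23 mm in diameter; this point is on its axis, half-way up (40 mm above its foot); z up along the axis; weighs 80 g, give or take a third
- bottle_96_mid (a point): the second tallest of four closed amber glass bottles with black screw cap and white paper band, standing upright; 96 mm tall, round body 44 mm in diameter with straight sides up to 61 mm above its foot, cap 27 mm in diameter; this point is on its axis, half-way up (48 mm above its foot); z up along the axis; weighs 130 g, give or take a third
- bottle_112_mid (a point): the tallest of four closed amber glass bottles with black screw cap and white paper band, standing upright; 112 mm tall, round body 51 mm in diameter with straight sides up to 72 mm above its foot, cap 32 mm in diameter; this point is on its axis, half-way up (56 mm above its foot); z up along the axis; weighs 190 g, give or take a third
- pad_a_top (a point): the pad at the robot's right-hand end (-y end) of the row of four equal round black rubber pads, each 60 mm in diameter, about 90 mm apart in a straight row along a fixed aluminium strip (360 x 76 mm, 8 mm thick); the pad is fixed; this point is the centre of its upper face, 11 mm above the bench; its y axis runs along the strip to the left, x across it, z up
- pad_b_top (a point): second pad from the right of the row of four equal round black rubber pads, each 60 mm in diameter, about 90 mm apart in a straight row along a fixed aluminium strip (360 x 76 mm, 8 mm thick); the pad is fixed; this point is the centre of its upper face, 11 mm above the bench; its y axis runs along the strip to the left, x across it, z up
- pad_c_top (a point): third pad from the right of the row of four equal round black rubber pads, each 60 mm in diameter, about 90 mm apart in a straight row along a fixed aluminium strip (360 x 76 mm, 8 mm thick); the pad is fixed; this point is the centre of its upper face, 11 mm above the bench; its y axis runs along the strip to the left, x across it, z up
- pad_d_top (a point): the pad at the left-hand end (+y end) of the row of four equal round black rubber pads, each 60 mm in diameter, about 90 mm apart in a straight row along a fixed aluminium strip (360 x 76 mm, 8 mm thick); the pad is fixed; this point is the centre of its upper face, 11 mm above the bench; its y axis runs along the strip to the left, x across it, z up
- mixer: vortex mixer, fixed: a round squat white machine 94 mm in diameter and 68 mm high with a black rubber cup on top; stands beyond one end of the row of pads, left or right (a metal tube rack with holes stands beyond the other end); origin at the centre of its underside
- flask_mid (a point): small clear conical glass flask with a black rubber stopper, 82 mm tall, 50 mm across its foot, loose, standing among the bottles; not to be moved; this point is on its axis, 41 mm above its foot; z up

How it is judged:
By the outcome, as a careful person would: the job done as asked, in the order asked, and still so for the second after the job is handed in, with the robot touching nothing.
It also fails if it takes over 120 s, if anything falls off the work surface, if the arm or the gripper's body presses on something with over 40 N, if the wrist force passes 120 N, or if a joint passes its speed limit or range.

## Robot

A 6-joint arm with a two-finger parallel gripper is mounted at the origin on the work surface. World frame = base frame: x ahead of the robot, y to its left, z up, the work surface at z = 0. Lengths are in mm, angles in rad, forces in N, time in s.
With the tool pointing down it reaches from about 350 to 975 mm from the base axis. Payload 7.1 kg.
Tool frame: the origin (TCP) lies at the very end of the fingers, on their centre line; the grasp point (between the pads) lies ctrl.hold_point_z behind it (ctrl.hold_point_z is the distance from the TCP to the grasp point, in mm); z points along the fingers, y is the line along which they close (so a half turn about z gives the same grasp; the last joint's range is limited). The gripper opens to 88 mm and grips with 3 to 60 N. Pads are 20 mm wide; open, the fingers measure 115 mm over their backs; the gripper's body (75 mm by 178 mm) begins 61 mm behind the grasp point.
Start: joints at [1.176, 0.423, 1.63, -0, 1.089, -0.019], TCP at [229.353, 581.379, 222.675] pointing down, gripper open.
Joint ranges: [-3, 3], [-0.9, 2.11], [0.09, 2.58], [-1.31, 4.45], [0.11, 2.69], [-2.54, 2.54]. Speed limits (rad/s): [2.39, 2.39, 3.01, 3.14, 3.14, 3.14].

## Interface

Orientations are given as a rotation vector (axis times angle).
In Python, from workcell import ctrl gives the robot as it stands. The module is installed in compiled form; this text tells all that it offers.
- The arm moves only by the shell command python3 -m creep 'ROWS'. ROWS is JSON, a list of rows, each an object with "translation": the shift along the tool's x, y, z in mm, a list of three; "angular": the turn, a rotation vector about the tool's x, y, z in rad, a list of three; "jaw": the opening, from 0 (shut) to 1 (fully open). A call has exactly 8 rows; each row is the pose to reach, as a shift and turn from the pose commanded when the call began, along the tool's axes at that moment; what a row does not reach only later rows make up. A row lasts 1/8 s, in which the tool goes at most 62.5 mm and 10.7 degrees, less where a joint would pass 70% of its speed; a pose out of reach is approached as far as the arm can. A call with a gripper value outside its range is refused whole. The fingers move at their own pace and stop on an object; the grip force is fixed at half the most. Time passes only in rows, so rows that repeat a pose let the fingers close, or fill a call up. It gives the time, the measured TCP pose, the force, the opening and the grip force at its end, in the units of the state.
- ctrl.get_obs(): the state, without advancing time (a new reading comes with each control period).
- ctrl.get_image(name): name is "side" or "top"; returns the picture (400x640x3 uint8, red, green, blue); there is no depth.
- ctrl.camera_info(name): a dict with "camera_matrix" (3x3 intrinsics, pixels), "world_from_camera" (4x4, takes a point from camera to world coordinates). Camera axes: x right, y up, looking along -z (the intrinsics and any distortion apply to the point x, -y, -z); pixel columns grow to the right and rows downward; lengths in mm; the calibration is good to about 2 mm. A picture is of the moment at which its call begins. camera_info takes no time and is no camera call.
- ctrl.close_job(): hands the job in; it is judged then, once.
Trained networks look in the newest picture that a camera, given by its name, has taken for a name from the list of things; names that differ only in an ending like _2 or _b are one class to them, and where a whole thing is asked for, a point or a joint stands for the part that bears it (a point fixed in the world has none). Each returns a list of dicts, best first, with "score" (0 to 1); they miss things now and then, are a little off and sometimes report something else, mostly with a low value. They report only what shows in the picture. A call takes as long as a camera call.
- ctrl.look_for(camera, label): "rect" ([left, top, right, bottom] in pixels, round what is visible of it).
The state is a dict: "t": time; "qpos": joint angles; "qvel": joint speeds; "joint_torque": joint torques, N m; "ee_pos": TCP position; "orientation": TCP orientation; "ft_force": force on the tool from outside, world axes, zero at the start; "moment": the same for the moment, N m; "width": finger opening in mm; "grasp_force": force on a finger pad.
Only numpy, scipy, OpenCV 4.12 (cv2) and the standard library are available. Lean on these libraries where they do the work, as an engineer would, in place of code of your own. Each camera call takes 0.05 s, during which the arm holds its last target. There are 200 camera calls.

## Working session

There is one attempt and no reset: what is moved stays moved. The work goes in short steps, Python scripts to look and compute and a shell command to move; the robot and the scene stay as the last step left them, time stands still between calls to the robot, and variables do not carry over. Pictures are saved under pics/ and viewed, at most 14 in all, crops included, and the job is handed in when it is done.

```bash
mkdir -p pics; python3 - <<'E'
from workcell import ctrl
import cv2,numpy as np
np.set_printoptions(precision=2,suppress=True)
for n in("side","top"):
    im=ctrl.get_image(n);cv2.imwrite(f"pics/{n}0.png",im[:,:,::-1])
    i=ctrl.camera_info(n);print(n,i)
    for l in["bottle_64_mid","bottle_80_mid","bottle_96_mid","bottle_112_mid","pad_a_top","mixer","flask_mid"]:
        print(l,[(np.round(d["rect"]).tolist(),round(d["score"],2)) for d in ctrl.look_for(n,l)][:5])
print(ctrl.hold_point_z,ctrl.get_obs())
E
```

```text
side {'camera_matrix': array([[437.14,   0.  , 314.96],
       [  0.  , 437.14, 198.39],
       [  0.  ,   0.  ,   1.  ]]), 'world_from_camera': array([[ -0.99,   0.09,  -0.05, 490.89],
       [ -0.1 ,  -0.77,   0.64, 661.12],
       [  0.02,   0.64,   0.77, 884.3 ],
       [  0.  ,   0.  ,   0.  ,   1.  ]])}
bottle_64_mid [([347.0, 250.0, 358.0, 278.0], 0.59)]
bottle_80_mid [([328.0, 293.0, 347.0, 323.0], 0.7), ([347.0, 253.0, 359.0, 275.0], 0.3)]
bottle_96_mid [([347.0, 130.0, 364.0, 161.0], 0.91)]
bottle_112_mid [([349.0, 188.0, 374.0, 231.0], 0.82), ([339.0, 165.0, 353.0, 196.0], 0.23), ([346.0, 254.0, 356.0, 276.0], 0.19)]
pad_a_top [([274.0, 164.0, 297.0, 181.0], 0.6), ([268.0, 218.0, 287.0, 234.0], 0.48)]
mixer [([222.0, 327.0, 268.0, 372.0], 0.91), ([338.0, 163.0, 356.0, 195.0], 0.73), ([327.0, 296.0, 346.0, 320.0], 0.23)]
flask_mid [([337.0, 163.0, 354.0, 198.0], 0.8), ([276.0, 164.0, 300.0, 182.0], 0.24)]
top {'camera_matrix': array([[470.27,   0.  , 308.43],
       [  0.  , 470.27, 203.02],
       [  0.  ,   0.  ,   1.  ]]), 'world_from_camera': array([[   0.01,    1.  ,  
[... 275 characters left out ...]
[([401.0, 253.0, 426.0, 273.0], 0.91)]
bottle_112_mid [([290.0, 257.0, 316.0, 287.0], 0.62)]
pad_a_top [([350.0, 167.0, 381.0, 196.0], 0.71), ([268.0, 166.0, 297.0, 193.0], 0.55)]
mixer [([119.0, 146.0, 166.0, 188.0], 0.92)]
flask_mid [([342.0, 243.0, 366.0, 262.0], 0.56)]
18.700000000000003 {'t': 0.8, 'qpos': array([ 1.18,  0.42,  1.63,  0.  ,  1.09, -0.02]), 'qvel': array([-0., -0.,  0.,  0., -0.,  0.]), 'joint_torque': array([  0.  , -54.45, -27.4 ,   0.06,   0.02,   0.  ]), 'ee_pos': array([229.33, 581.39, 222.7 ]), 'orientation': array([-0.59, -3.09, -0.  ]), 'ft_force': array([ 0.31, -0.39,  0.18]), 'moment': array([ 0.05, -0.03, -0.02]), 'grasp_force': 0.0, 'width': 87.90343975043255}
```

```bash
python3 - <<'E'
import cv2
for n,(a,b,c,d) in dict(side=(200,100,400,400),top=(100,130,460,310)).items():
    im=cv2.imread(f"pics/{n}0.png")[b:d,a:c]
    k=2 if n=="side" else 2.2
    cv2.imwrite(f"pics/{n}0c.png",cv2.resize(im,None,fx=k,fy=k,interpolation=cv2.INTER_CUBIC))
E
```

```text
(no output)
```

View pics/side0c.png

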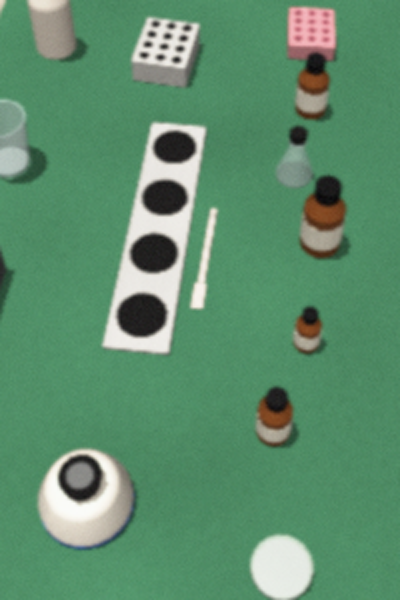

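View pics/top0c.png

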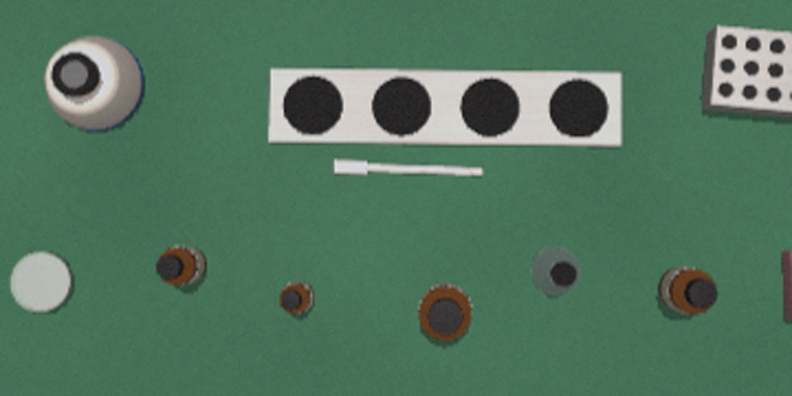

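The two pictures agree with the networks. The top crop shows the mixer at about (95,83), which is the +y end, so the 64 goes on pad d, the 80 on c, the 96 on b and the 112 on a. From left to right stand the 80 (180,267), the 64 (297,299), the 112 (445,314), the flask (555,272) and the 96 (688,292).

```bash
cat >vis.py <<'E'
import cv2,numpy as np
from workcell import ctrl
np.set_printoptions(precision=1,suppress=True)
def ray(n,uv):
    i=ctrl.camera_info(n);K=i["camera_matrix"];T=i["world_from_camera"]
    d=np.array([(uv[0]-K[0,2])/K[0,0],-(uv[1]-K[1,2])/K[1,1],-1.]);return T[:3,3],T[:3,:3]@d
def at(n,uv,z):
    o,d=ray(n,uv);return o+d*(z-o[2])/d[2]
def tri(a,b):
    A=np.zeros((3,3));y=np.zeros(3)
    for o,d in(a,b):
        d=d/np.linalg.norm(d);P=np.eye(3)-np.outer(d,d);A+=P;y+=P@o
    return np.linalg.solve(A,y)
def dark(im,r,th=60):
    l,t,R,b=[int(round(v)) for v in r]
    m=(im[t:b,l:R].max(2)<th).astype(np.uint8)
    k,_,s,c=cv2.connectedComponentsWithStats(m)
    j=1+np.argmax(s[1:,4]);return c[j]+[l,t],s[j,4]
E
python3 - <<'E'
from vis import *
t=cv2.imread("pics/top0.png");s=cv2.imread("pics/side0.png")
T={64:(225,257,246,277),80:(167,238,200,264),96:(399,251,428,275),112:(288,255,318,289),"fl":(340,241,368,264)}
S={64:(345,252,361,280),80:(326,291,349,325),96:(345,125,367,163),112:(347,186,376,232),"fl":(336,160,356,198)}
for k in T:
    ct,a=dark(t,T[k]);cs,b=dark(s,S[k]);z=k*.92 if k!="fl" else 74
    print(k,ct,a,cs,b,"top",at("top",ct,z),"side",at("side",cs,z),"tri",tri(ray("top",ct),ray("side",cs)))
for p,x in zip("abcd",(578,490,402,313)):
    x=100+x/2.2;ct,a=dark(t,(x-17,160,x+17,197));print(p,ct,a,at("top",ct,11))
for p,(x,y) in zip("abcd",((174,147),(164,198),(154,253),(142,315))):
    x=200+x/2;y=100+y/2;ct,a=dark(s,(x-15,y-13,x+15,y+13));print(p,ct,a,at("side",ct,11))
for r in([401,253,426,273],[290,257,316,287],[228,259,248,274],[169,240,197,261]):print(at("top",((r[0]+r[2])/2,(r[1]+r[3])/2),40))
E
```

```text
64 [232.  266.2] 55 [354.7 257.5] 49 top [438.1 133.8  58.9] side [438.8 137.6  58.9] tri [438.2 134.5  54.1]
80 [177.  250.9] 104 [337.9 299.6] 102 top [469.7 245.8  73.6] side [469.5 250.2  73.6] tri [469.5 247.3  67.9]
96 [418. 263.] 150 [357.4 131.7] 78 top [ 449.4 -250.5   88.3] side [ 449.8 -243.9   88.3] tri [ 449.2 -252.3   81. ]
112 [301.8 274.1] 145 [363.4 195.1] 157 top [426.3 -12.6 103. ] side [428.3  -7.6 103. ] tri [426.8 -12.6  97.3]
fl [355.7 254.3] 96 [348.7 167.5] 54 top [ 465.5 -124.4   74. ] side [ 466.1 -121.    74. ] tri [ 465.7 -124.8   70.1]
a [362.4 178.9] 510 [ 630.9 -146.3   11. ]
b [322.1 178.3] 508 [631.5 -56.3  11. ]
c [282.  177.9] 506 [631.5  33.2  11. ]
d [241.6 177.3] 514 [631.9 123.2  11. ]
a [286.8 173.2] 221 [ 630.8 -140.8   11. ]
b [281.9 198.3] 261 [631.  -51.3  11. ]
c [276.6 226.2] 305 [630.9  38.4  11. ]
d [270.5 257.2] 363 [631.2 128.   11. ]
[ 446.5 -252.9   40. ]
[425.7 -15.3  40. ]
[436.4 123.8  40. ]
[469.5 241.8  40. ]
```

```bash
python3 -m creep '[{"translation":[-90,-84,0],"angular":[0,0,-0.1],"jaw":1},{"translation":[-180,-168,20],"angular":[0,0,-0.2],"jaw":1},{"translation":[-270,-253,40],"angular":[0,0,-0.3],"jaw":1},{"translation":[-358.1,-337.1,60],"angular":[0,0,-0.3774],"jaw":1},{"translation":[-358.1,-337.1,60],"angular":[0,0,-0.3774],"jaw":1},{"translation":[-358.1,-337.1,60],"angular":[0,0,-0.3774],"jaw":1},{"translation":[-358.1,-337.1,60],"angular":[0,0,-0.3774],"jaw":1},{"translation":[-358.1,-337.1,60],"angular":[0,0,-0.3774],"jaw":1}]'
```

```text
t: 1.8
ee_pos: [439.6, 134.5, 162.8]
orientation: [-0.002, 3.141, 0.0]
ft_force: [2.0, 0.1, -0.3]
width: 87.7
grasp_force: 0.0
```

```bash
python3 -m creep '[{"translation":[0,0,40],"angular":[0,0,0],"jaw":1},{"translation":[0,0,80],"angular":[0,0,0],"jaw":1},{"translation":[0,0,120],"angular":[0,0,0],"jaw":1},{"translation":[0,0,151.7],"angular":[0,0,0],"jaw":1},{"translation":[0,0,151.7],"angular":[0,0,0],"jaw":0.2},{"translation":[0,0,151.7],"angular":[0,0,0],"jaw":0.2},{"translation":[0,0,151.7],"angular":[0,0,0],"jaw":0.2},{"translation":[0,0,151.7],"angular":[0,0,0],"jaw":0.2}]'
```

```text
t: 2.8
ee_pos: [439.5, 136.6, 12.1]
orientation: [-0.003, 3.14, 0.001]
ft_force: [0.4, 0.3, -0.0]
width: 51.5
grasp_force: 0.0
```

```bash
python3 -c "
from vis import *
cv2.imwrite('pics/s1.png',cv2.resize(ctrl.get_image('side')[100:400,200:400,::-1],None,fx=2,fy=2))
o=ctrl.get_obs();print(o['ee_pos'],o['width'],o['grasp_force'],o['ft_force'])"
```

```text
[439.4 136.6  11.9] 47.242513402875446 0.0 [ 0.7 -0.2 -0.3]
```

View pics/s1.png

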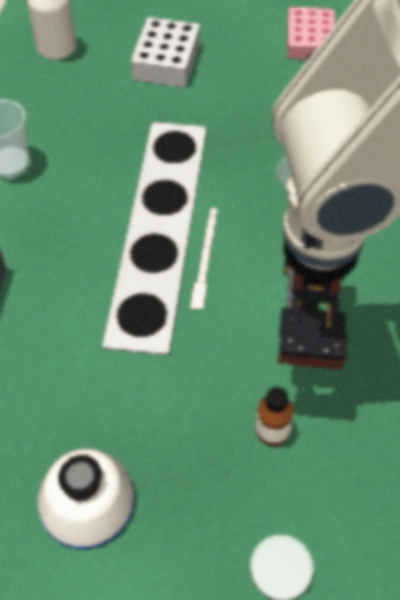

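The picture shows the gripper over the 64 mm bottle, with the fingers still closing and everything else undisturbed.

```bash
python3 -m creep '[{"translation":[0,0,0],"angular":[0,0,0],"jaw":0.1},{"translation":[0,0,0],"angular":[0,0,0],"jaw":0.1},{"translation":[0,0,0],"angular":[0,0,0],"jaw":0.1},{"translation":[0,0,0],"angular":[0,0,0],"jaw":0.1},{"translation":[0,0,0],"angular":[0,0,0],"jaw":0.1},{"translation":[0,0,0],"angular":[0,0,0],"jaw":0.1},{"translation":[0,0,-10],"angular":[0,0,0],"jaw":0.1},{"translation":[0,0,-30],"angular":[0,0,0],"jaw":0.1}]'
```

```text
t: 3.85
ee_pos: [438.1, 136.2, 41.1]
orientation: [0.002, -3.14, 0.001]
ft_force: [0.6, -1.1, -0.2]
width: 29.2
grasp_force: 30.0
```

```bash
python3 -m creep '[{"translation":[0,0,-20],"angular":[0,0,0],"jaw":0.1},{"translation":[-30,-2,-30],"angular":[0,0,0],"jaw":0.1},{"translation":[-75,-4,-30],"angular":[0,0,0],"jaw":0.1},{"translation":[-120,-6,-30],"angular":[0,0,0],"jaw":0.1},{"translation":[-160,-8,-30],"angular":[0,0,0],"jaw":0.1},{"translation":[-185,-10,-30],"angular":[0,0,0],"jaw":0.1},{"translation":[-193.5,-10.4,-30],"angular":[0,0,0],"jaw":0.1},{"translation":[-193.5,-10.4,-30],"angular":[0,0,0],"jaw":0.1}]'
```

```text
t: 4.85
ee_pos: [631.7, 126.2, 70.9]
orientation: [0.002, -3.141, 0.0]
ft_force: [-0.0, -0.6, -1.6]
width: 29.1
grasp_force: 30.0
```

```bash
python3 -c "
from vis import *
for n,b in(('side',(200,150,360,330)),('top',(190,100,310,220))):
  l,t,r,bb=b
  cv2.imwrite(f'pics/{n}2.png',cv2.resize(ctrl.get_image(n)[t:bb,l:r,::-1],None,fx=3,fy=3))
o=ctrl.get_obs();print(o['ee_pos'],o['width'],o['grasp_force'],o['ft_force'])"
```

```text
[630.8 126.3  70.8] 29.088800676367264 29.999864674173295 [ 0.6 -0.3  0.2]
```

View pics/side2.png

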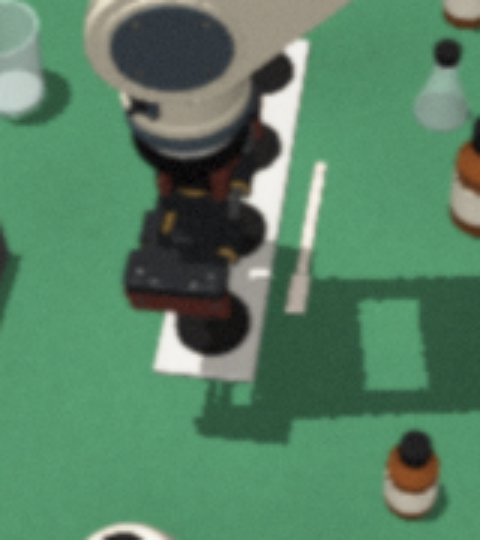

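The side view shows the gripper over pad d, around (212,322), so the bottle can be lowered.

```bash
python3 -m creep '[{"translation":[0,0,20],"angular":[0,0,0],"jaw":0.1},{"translation":[0,0,36],"angular":[0,0,0],"jaw":0.1},{"translation":[0,0,44],"angular":[0,0,0],"jaw":0.1},{"translation":[0,0,47],"angular":[0,0,0],"jaw":0.1},{"translation":[0,0,49],"angular":[0,0,0],"jaw":0.1},{"translation":[0,0,49],"angular":[0,0,0],"jaw":0.1},{"translation":[0,0,49],"angular":[0,0,0],"jaw":0.1},{"translation":[0,0,49],"angular":[0,0,0],"jaw":0.6}]'
```

```text
t: 5.95
ee_pos: [632.5, 126.3, 22.2]
orientation: [-0.002, 3.141, 0.0]
ft_force: [-0.1, 0.6, 0.6]
width: 36.2
grasp_force: 0.0
```

```bash
python3 -m creep '[{"translation":[0,0,0],"angular":[0,0,0],"jaw":0.7},{"translation":[0,0,0],"angular":[0,0,0],"jaw":0.7},{"translation":[0,0,0],"angular":[0,0,0],"jaw":0.7},{"translation":[0,0,0],"angular":[0,0,0],"jaw":0.7},{"translation":[0,0,-20],"angular":[0,0,0],"jaw":0.7},{"translation":[0,0,-60],"angular":[0,0,0],"jaw":0.8},{"translation":[0,0,-100],"angular":[0,0,0],"jaw":1},{"translation":[0,0,-140],"angular":[0,0,0],"jaw":1}]'
```

```text
t: 6.95
ee_pos: [632.4, 126.3, 164.8]
orientation: [-0.003, 3.14, 0.0]
ft_force: [0.5, 0.5, 0.0]
width: 86.1
grasp_force: 0.0
```

```bash
python3 -m creep '[{"translation":[30,23,0],"angular":[0,0,0],"jaw":1},{"translation":[70,53,0],"angular":[0,0,0],"jaw":1},{"translation":[110,83,0],"angular":[0,0,0],"jaw":1},{"translation":[145,110,0],"angular":[0,0,0],"jaw":1},{"translation":[162,122.4,0],"angular":[0,0,0],"jaw":1},{"translation":[162,122.4,10],"angular":[0,0,0],"jaw":1},{"translation":[162,122.4,20],"angular":[0,0,0],"jaw":1},{"translation":[162,122.4,20],"angular":[0,0,0],"jaw":1}]'
```

```text
t: 7.95
ee_pos: [470.3, 247.4, 140.7]
orientation: [0.001, -3.14, 0.002]
ft_force: [-0.4, -1.5, 0.5]
width: 87.8
grasp_force: 0.0
```

```bash
python3 -c "
from vis import *
im={}
for n,b in(('side',(190,150,400,330)),('top',(190,100,310,220))):
  l,t,r,bb=b; im[n]=ctrl.get_image(n)
  cv2.imwrite(f'pics/{n}3.png',cv2.resize(im[n][t:bb,l:r,::-1],None,fx=3,fy=3))
  for d in ctrl.look_for(n,'bottle_64_mid')[:2]: r=d['rect'];print(n,r,d['score'],at(n,((r[0]+r[2])/2,(r[1]+r[3])/2),43))
o=ctrl.get_obs();print(o['ee_pos'],o['width'],o['grasp_force'],o['ft_force'])
a,b=cv2.imread('pics/side3.png'),cv2.imread('pics/top3.png')
b=cv2.copyMakeBorder(b,0,a.shape[0]-b.shape[0],0,0,0);c=np.hstack([a,b]);cv2.imwrite('pics/c3.png',cv2.resize(c,None,fx=.8,fy=.8))
print(c.shape)"
```

```text
side [263.3, 238.6, 272.3, 262.1] 0.82 [635.2 130.3  43. ]
side [258.5, 248.8, 283.0, 265.8] 0.62 [625.5 147.8  43. ]
top [233.1, 169.8, 247.8, 186.5] 0.77 [626.1 121.6  43. ]
top [268.0, 164.2, 297.4, 193.7] 0.23 [625.3  30.4  43. ]
[470.6 248.1 141.9] 87.82116553704486 0.0 [-0.1  0.   0.7]
(540, 990, 3)
```

View pics/c3.png

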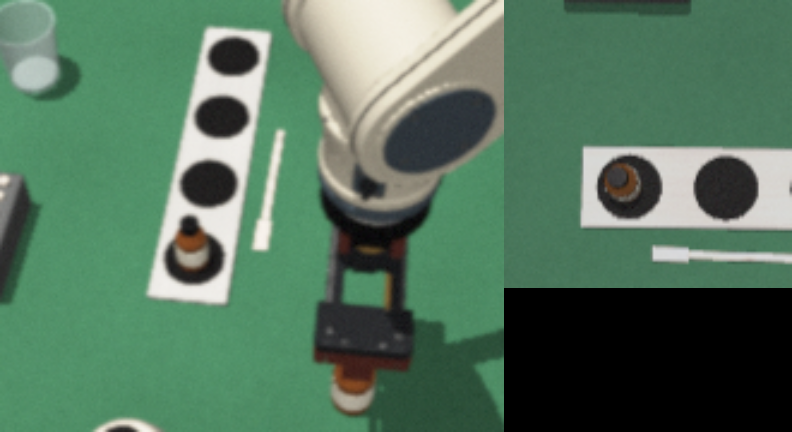

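The 64 mm bottle stands upright in the middle of pad d, in the side crop at (193,250) and the top crop at (625,184) once parallax is allowed for. Next is the 80.

```bash
python3 -m creep '[{"translation":[0,0,40],"angular":[0,0,0],"jaw":1},{"translation":[0,0,80],"angular":[0,0,0],"jaw":1},{"translation":[0,0,110],"angular":[0,0,0],"jaw":1},{"translation":[0,0,124],"angular":[0,0,0],"jaw":0.8},{"translation":[0,0,124],"angular":[0,0,0],"jaw":0.2},{"translation":[0,0,124],"angular":[0,0,0],"jaw":0.2},{"translation":[0,0,124],"angular":[0,0,0],"jaw":0.2},{"translation":[0,0,124],"angular":[0,0,0],"jaw":0.2}]'
```

```text
t: 9.15
ee_pos: [470.6, 248.7, 18.8]
orientation: [-0.003, 3.14, 0.001]
ft_force: [0.2, -0.5, 0.1]
width: 41.7
grasp_force: 0.0
```

```bash
python3 -m creep '[{"translation":[0,0,0],"angular":[0,0,0],"jaw":0.1},{"translation":[0,0,0],"angular":[0,0,0],"jaw":0.1},{"translation":[0,0,0],"angular":[0,0,0],"jaw":0.1},{"translation":[0,0,0],"angular":[0,0,0],"jaw":0.1},{"translation":[0,0,0],"angular":[0,0,0],"jaw":0.1},{"translation":[0,0,0],"angular":[0,0,0],"jaw":0.1},{"translation":[0,0,-10],"angular":[0,0,0],"jaw":0.1},{"translation":[0,0,-40],"angular":[0,0,0],"jaw":0.1}]'
```

```text
t: 10.15
ee_pos: [468.9, 247.9, 57.6]
orientation: [0.002, -3.139, 0.002]
ft_force: [0.6, 0.5, -0.2]
width: 36.4
grasp_force: 30.0
```

```bash
python3 -m creep '[{"translation":[0,0,-35],"angular":[0,0,0],"jaw":0.1},{"translation":[-20,-26,-62],"angular":[0,0,0],"jaw":0.1},{"translation":[-50,-66,-62],"angular":[0,0,0],"jaw":0.1},{"translation":[-85,-111,-62],"angular":[0,0,0],"jaw":0.1},{"translation":[-120,-157,-62],"angular":[0,0,0],"jaw":0.1},{"translation":[-147,-193,-62],"angular":[0,0,0],"jaw":0.1},{"translation":[-161.7,-212.2,-62],"angular":[0,0,0],"jaw":0.1},{"translation":[-161.7,-212.2,-62],"angular":[0,0,0],"jaw":0.1}]'
```

```text
t: 11.15
ee_pos: [632.4, 35.7, 120.0]
orientation: [-0.0, -3.142, -0.0]
ft_force: [-0.1, -0.0, -1.4]
width: 36.2
grasp_force: 30.0
```

```bash
python3 -m creep '[{"translation":[0,0,15],"angular":[0,0,0],"jaw":0.1},{"translation":[0,0,40],"angular":[0,0,0],"jaw":0.1},{"translation":[0,0,65],"angular":[0,0,0],"jaw":0.1},{"translation":[0,0,80],"angular":[0,0,0],"jaw":0.1},{"translation":[0,0,87],"angular":[0,0,0],"jaw":0.1},{"translation":[0,0,91],"angular":[0,0,0],"jaw":0.1},{"translation":[0,0,91],"angular":[0,0,0],"jaw":0.1},{"translation":[0,0,91],"angular":[0,0,0],"jaw":0.1}]'
```

```text
t: 12.15
ee_pos: [632.6, 36.6, 29.6]
orientation: [-0.003, 3.14, 0.0]
ft_force: [-0.8, 1.0, 1.3]
width: 36.0
grasp_force: 30.0
```

```bash
python3 -m creep '[{"translation":[0,0,0],"angular":[0,0,0],"jaw":0.75},{"translation":[0,0,0],"angular":[0,0,0],"jaw":0.75},{"translation":[0,0,0],"angular":[0,0,0],"jaw":0.75},{"translation":[0,0,0],"angular":[0,0,0],"jaw":0.75},{"translation":[0,0,0],"angular":[0,0,0],"jaw":0.75},{"translation":[0,0,-30],"angular":[0,0,0],"jaw":0.75},{"translation":[0,0,-75],"angular":[0,0,0],"jaw":0.75},{"translation":[0,0,-131],"angular":[0,0,0],"jaw":1}]'
```

```text
t: 13.15
ee_pos: [631.2, 36.5, 160.3]
orientation: [0.003, -3.139, 0.0]
ft_force: [0.2, -1.0, 0.1]
width: 72.8
grasp_force: 0.0
```

```bash
python3 -m creep '[{"translation":[18,-28,0],"angular":[0,0,0],"jaw":1},{"translation":[45,-70,0],"angular":[0,0,0],"jaw":1},{"translation":[75,-117,0],"angular":[0,0,0],"jaw":1},{"translation":[105,-164,0],"angular":[0,0,0],"jaw":1},{"translation":[135,-211,0],"angular":[0,0,0],"jaw":1},{"translation":[163,-255,0],"angular":[0,0,0],"jaw":1},{"translation":[181.7,-283.8,0],"angular":[0,0,0],"jaw":1},{"translation":[181.7,-283.8,0],"angular":[0,0,0],"jaw":1}]'
```

```text
t: 14.15
ee_pos: [449.8, -249.1, 160.1]
orientation: [0.003, 3.142, -0.0]
ft_force: [-0.0, 0.8, -0.6]
width: 87.7
grasp_force: 0.0
```

```bash
python3 -c "
from vis import *
im={}
for n,b in(('side',(190,100,400,330)),('top',(190,110,450,290))):
  l,t,r,bb=b; im[n]=ctrl.get_image(n)[t:bb,l:r,::-1]
  im[n]=cv2.resize(im[n],None,fx=1.7,fy=1.7)
o=ctrl.get_obs();print(o['ee_pos'],o['width'])
a,b=im['side'],im['top']
b=cv2.copyMakeBorder(b,0,a.shape[0]-b.shape[0],0,0,0);cv2.imwrite('pics/c4.png',np.hstack([a,b])[:,:800])"
```

```text
[ 451.  -247.5  160. ] 87.64484293243056
```

View pics/c4.png

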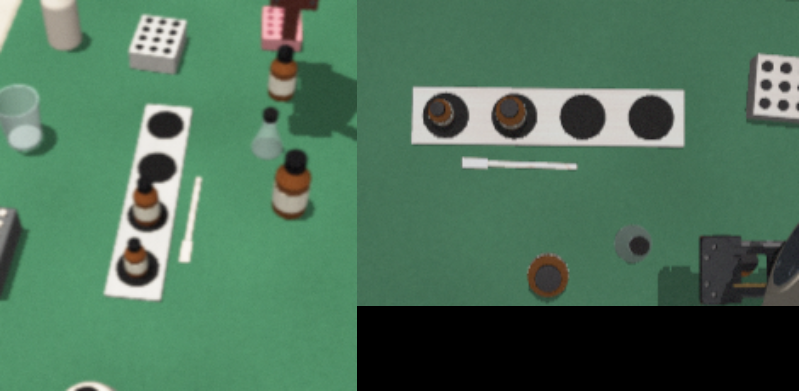

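The 64 and the 80 stand on pads d and c. The flask (632,243 in the top part) and the 112 are untouched, and the gripper is over the 96.

```bash
python3 -m creep '[{"translation":[0,0,35],"angular":[0,0,0],"jaw":1},{"translation":[0,0,75],"angular":[0,0,0],"jaw":1},{"translation":[0,0,112],"angular":[0,0,0],"jaw":1},{"translation":[0,0,134],"angular":[0,0,0],"jaw":0.9},{"translation":[0,0,134],"angular":[0,0,0],"jaw":0.2},{"translation":[0,0,134],"angular":[0,0,0],"jaw":0.2},{"translation":[0,0,134],"angular":[0,0,0],"jaw":0.2},{"translation":[0,0,134],"angular":[0,0,0],"jaw":0.2}]'
```

```text
t: 15.25
ee_pos: [451.7, -248.0, 27.0]
orientation: [-0.003, 3.14, -0.002]
ft_force: [1.4, 0.0, 3.4]
width: 43.4
grasp_force: 30.0
```

```bash
python3 -m creep '[{"translation":[0,0,0],"angular":[0,0,0],"jaw":0.2},{"translation":[0,0,0],"angular":[0,0,0],"jaw":0.2},{"translation":[0,0,0],"angular":[0,0,0],"jaw":0.2},{"translation":[0,0,0],"angular":[0,0,0],"jaw":0.2},{"translation":[0,0,-10],"angular":[0,0,0],"jaw":0.2},{"translation":[0,0,-45],"angular":[0,0,0],"jaw":0.2},{"translation":[0,0,-90],"angular":[0,0,0],"jaw":0.2},{"translation":[0,0,-114],"angular":[0,0,0],"jaw":0.2}]'
```

```text
t: 16.25
ee_pos: [451.3, -248.0, 142.6]
orientation: [-0.002, 3.139, -0.002]
ft_force: [-0.3, -0.0, -1.3]
width: 43.7
grasp_force: 30.0
```

```bash
python3 -m creep '[{"translation":[-18,19,0],"angular":[0,0,0],"jaw":0.2},{"translation":[-48,51,0],"angular":[0,0,0],"jaw":0.2},{"translation":[-83,88,0],"angular":[0,0,0],"jaw":0.2},{"translation":[-118,126,0],"angular":[0,0,0],"jaw":0.2},{"translation":[-150,160,0],"angular":[0,0,0],"jaw":0.2},{"translation":[-173,185,0],"angular":[0,0,0],"jaw":0.2},{"translation":[-181.8,194.1,0],"angular":[0,0,0],"jaw":0.2},{"translation":[-181.8,194.1,0],"angular":[0,0,0],"jaw":0.2}]'
```

```text
t: 17.25
ee_pos: [632.0, -53.2, 140.0]
orientation: [0.004, -3.141, 0.0]
ft_force: [-0.2, -0.8, -1.2]
width: 44.0
grasp_force: 30.0
```

```bash
python3 -m creep '[{"translation":[0,0,15],"angular":[0,0,0],"jaw":0.2},{"translation":[0,0,45],"angular":[0,0,0],"jaw":0.2},{"translation":[0,0,75],"angular":[0,0,0],"jaw":0.2},{"translation":[0,0,92],"angular":[0,0,0],"jaw":0.2},{"translation":[0,0,99],"angular":[0,0,0],"jaw":0.2},{"translation":[0,0,103],"angular":[0,0,0],"jaw":0.2},{"translation":[0,0,103],"angular":[0,0,0],"jaw":0.2},{"translation":[0,0,103],"angular":[0,0,0],"jaw":0.2}]'
```

```text
t: 18.25
ee_pos: [633.2, -53.4, 38.0]
orientation: [-0.003, 3.14, -0.0]
ft_force: [0.1, -0.2, 3.5]
width: 43.4
grasp_force: 30.0
```

```bash
python3 -m creep '[{"translation":[0,0,0],"angular":[0,0,0],"jaw":0.75},{"translation":[0,0,0],"angular":[0,0,0],"jaw":0.75},{"translation":[0,0,0],"angular":[0,0,0],"jaw":0.75},{"translation":[0,0,0],"angular":[0,0,0],"jaw":0.75},{"translation":[0,0,0],"angular":[0,0,0],"jaw":0.75},{"translation":[0,0,-30],"angular":[0,0,0],"jaw":0.75},{"translation":[0,0,-75],"angular":[0,0,0],"jaw":0.75},{"translation":[0,0,-133],"angular":[0,0,0],"jaw":1}]'
```

```text
t: 19.25
ee_pos: [631.3, -53.1, 170.1]
orientation: [0.002, -3.139, -0.0]
ft_force: [0.4, -0.1, 0.2]
width: 72.9
grasp_force: 0.0
```

```bash
python3 -m creep '[{"translation":[20,4,0],"angular":[0,0,0],"jaw":1},{"translation":[55,12,0],"angular":[0,0,0],"jaw":1},{"translation":[95,20,0],"angular":[0,0,0],"jaw":1},{"translation":[135,29,0],"angular":[0,0,0],"jaw":1},{"translation":[170,37,0],"angular":[0,0,0],"jaw":1},{"translation":[195,42,0],"angular":[0,0,0],"jaw":1},{"translation":[204.3,43.9,0],"angular":[0,0,0],"jaw":1},{"translation":[204.3,43.9,0],"angular":[0,0,0],"jaw":1}]'
```

```text
t: 20.25
ee_pos: [428.4, -9.7, 170.3]
orientation: [-0.003, 3.141, -0.0]
ft_force: [0.6, 0.2, -0.7]
width: 88.2
grasp_force: 0.0
```

```bash
python3 -m creep '[{"translation":[0,0,30],"angular":[0,0,0],"jaw":1},{"translation":[0,0,65],"angular":[0,0,0],"jaw":1},{"translation":[0,0,100],"angular":[0,0,0],"jaw":1},{"translation":[0,0,125],"angular":[0,0,0],"jaw":1},{"translation":[0,0,135],"angular":[0,0,0],"jaw":0.9},{"translation":[0,0,135],"angular":[0,0,0],"jaw":0.3},{"translation":[0,0,135],"angular":[0,0,0],"jaw":0.3},{"translation":[0,0,135],"angular":[0,0,0],"jaw":0.3}]'
```

```text
t: 21.25
ee_pos: [428.8, -9.8, 35.8]
orientation: [-0.003, 3.14, -0.0]
ft_force: [-0.6, -2.5, 0.8]
width: 52.6
grasp_force: 0.9
```

```bash
python3 -m creep '[{"translation":[0,0,0],"angular":[0,0,0],"jaw":0.3},{"translation":[0,0,0],"angular":[0,0,0],"jaw":0.3},{"translation":[0,0,0],"angular":[0,0,0],"jaw":0.3},{"translation":[0,0,0],"angular":[0,0,0],"jaw":0.3},{"translation":[0,0,-10],"angular":[0,0,0],"jaw":0.3},{"translation":[0,0,-45],"angular":[0,0,0],"jaw":0.3},{"translation":[0,0,-90],"angular":[0,0,0],"jaw":0.3},{"translation":[0,0,-125],"angular":[0,0,0],"jaw":0.3}]'
```

```text
t: 22.25
ee_pos: [427.7, -9.5, 161.9]
orientation: [-0.002, 3.141, 0.0]
ft_force: [0.4, -0.5, -2.6]
width: 50.1
grasp_force: 30.0
```

```bash
python3 -m creep '[{"translation":[-20,-13,0],"angular":[0,0,0],"jaw":0.3},{"translation":[-54,-35,0],"angular":[0,0,0],"jaw":0.3},{"translation":[-93,-61,0],"angular":[0,0,0],"jaw":0.3},{"translation":[-132,-87,0],"angular":[0,0,0],"jaw":0.3},{"translation":[-168,-110,0],"angular":[0,0,0],"jaw":0.3},{"translation":[-194,-127,0],"angular":[0,0,0],"jaw":0.3},{"translation":[-203.8,-133.5,0],"angular":[0,0,0],"jaw":0.3},{"translation":[-203.8,-133.5,0],"angular":[0,0,0],"jaw":0.3}]'
```

```text
t: 23.25
ee_pos: [631.4, -142.6, 159.8]
orientation: [0.002, -3.141, -0.001]
ft_force: [-0.4, 0.7, -2.3]
width: 50.4
grasp_force: 30.0
```

```bash
python3 -m creep '[{"translation":[0,0,18],"angular":[0,0,0],"jaw":0.3},{"translation":[0,0,50],"angular":[0,0,0],"jaw":0.3},{"translation":[0,0,82],"angular":[0,0,0],"jaw":0.3},{"translation":[0,0,102],"angular":[0,0,0],"jaw":0.3},{"translation":[0,0,110],"angular":[0,0,0],"jaw":0.3},{"translation":[0,0,114],"angular":[0,0,0],"jaw":0.3},{"translation":[0,0,114],"angular":[0,0,0],"jaw":0.3},{"translation":[0,0,114],"angular":[0,0,0],"jaw":0.3}]'
```

```text
t: 24.25
ee_pos: [632.7, -143.0, 46.9]
orientation: [-0.002, 3.14, -0.001]
ft_force: [0.5, 0.6, 0.3]
width: 50.5
grasp_force: 30.0
```

```bash
python3 -m creep '[{"translation":[0,0,0],"angular":[0,0,0],"jaw":0.8},{"translation":[0,0,0],"angular":[0,0,0],"jaw":0.8},{"translation":[0,0,0],"angular":[0,0,0],"jaw":0.8},{"translation":[0,0,0],"angular":[0,0,0],"jaw":0.8},{"translation":[0,0,0],"angular":[0,0,0],"jaw":0.8},{"translation":[0,0,-30],"angular":[0,0,0],"jaw":0.8},{"translation":[0,0,-75],"angular":[0,0,0],"jaw":0.8},{"translation":[0,0,-134],"angular":[0,0,0],"jaw":0.8}]'
```

```text
t: 25.25
ee_pos: [631.0, -142.6, 180.0]
orientation: [0.002, -3.139, -0.001]
ft_force: [0.7, 0.7, -0.2]
width: 70.4
grasp_force: 0.0
```

```bash
python3 -m creep '[{"translation":[20,-20,-20],"angular":[0,0,0],"jaw":1},{"translation":[60,-60,-20],"angular":[0,0,0],"jaw":1},{"translation":[100,-100,-20],"angular":[0,0,0],"jaw":1},{"translation":[150,-140,-20],"angular":[0,0,0],"jaw":1},{"translation":[200,-180,-20],"angular":[0,0,0],"jaw":1},{"translation":[240,-210,-20],"angular":[0,0,0],"jaw":1},{"translation":[240,-210,-20],"angular":[0,0,0],"jaw":1},{"translation":[240,-210,-20],"angular":[0,0,0],"jaw":1}]'; python3 - <<'E'
from vis import *
t=ctrl.get_image("top")[:,:,::-1].copy();s=ctrl.get_image("side")[:,:,::-1].copy()
def f(a,b,c,d,im,k):return cv2.resize(im[b:d,a:c],None,fx=k,fy=k,interpolation=cv2.INTER_CUBIC)
cv2.imwrite("pics/t5.png",f(200,130,420,290,t,3.5));cv2.imwrite("pics/s5.png",f(230,100,400,290,s,3))
E
```

```text
t: 26.25
ee_pos: [392.6, -353.3, 200.1]
orientation: [-0.001, 3.141, -0.0]
ft_force: [0.3, -0.3, -0.1]
width: 87.9
grasp_force: 0.0
```

View pics/t5.png

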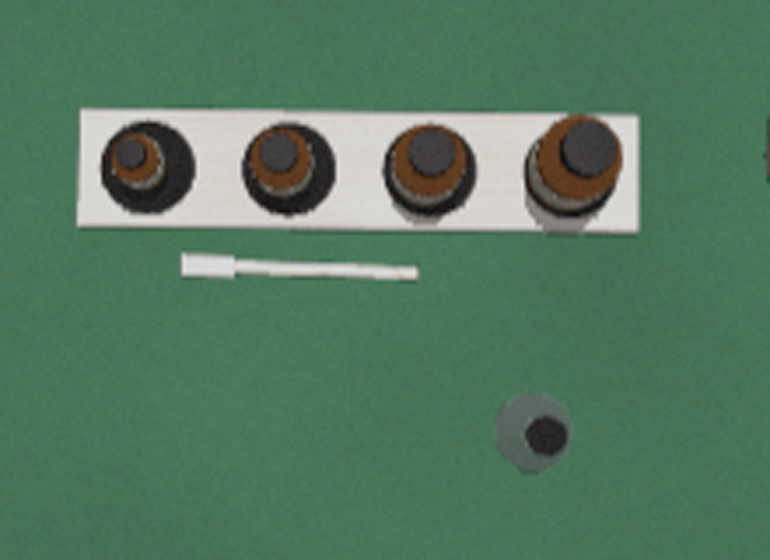

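View pics/s5.png

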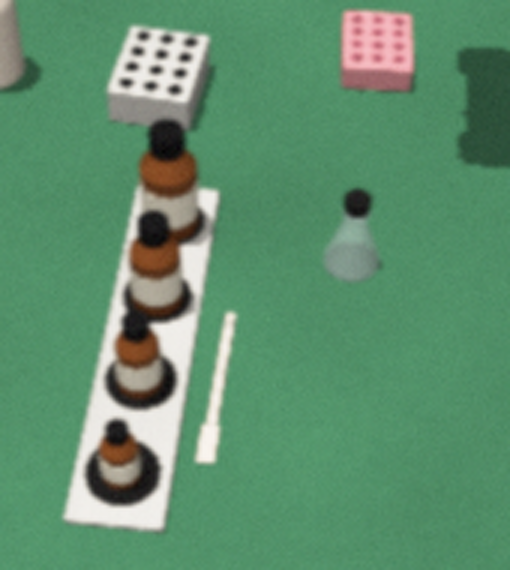

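Both views show four upright bottles on the pads in the right order, and the flask unmoved. I'll check the centring in numbers.

```bash
python3 - <<'E'
from vis import *
t=cv2.imread("pics/t5.png");s=cv2.imread("pics/s5.png")
# cap-top discs in the crop (grey) by colour: low saturation, dark-grey
h=cv2.cvtColor(t,cv2.COLOR_BGR2HSV)
P={64:(631.9,123.2),80:(631.5,33.2),96:(631.5,-56.3),112:(630.9,-146.3)}
for k,(x,y) in zip((64,80,96,112),((131,153),(279,152),(432,152),(590,148))):
    w=int(9+k/4);r=h[y-w:y+w,x-w:x+w];m=((r[:,:,1]<60)&(r[:,:,2]>45)&(r[:,:,2]<90)).astype(np.uint8)
    _,_,st,c=cv2.connectedComponentsWithStats(m);j=1+np.argmax(st[1:,4]);c=c[j]+[x-w,y-w]
    p=at("top",(200+c[0]/3.5,130+c[1]/3.5),11+k)
    print(k,st[j,4],c,p,"off pad",p[:2]-P[k])
c,a=dark(t,(515,405,580,470),65);print("flask",at("top",(200+c[0]/3.5,130+c[1]/3.5),74))
E
```

```text
64 612 [129.2 152.7] [631.7 124.9  75. ] off pad [-0.2  1.7]
80 1017 [278.3 152.6] [630.5  35.1  91. ] off pad [-1.   1.9]
96 1531 [431.4 151.9] [629.8 -54.4 107. ] off pad [-1.7  1.9]
112 2079 [589.4 147.7] [ 631.  -143.9  123. ] off pad [0.1 2.4]
flask [ 464.9 -125.1   74. ]
```

Every bottle is within about 2.5 mm of its pad's centre and the flask has not moved, so I'm handing the job in.

```bash
python3 -c "
from workcell import ctrl
print(ctrl.close_job())"
```

```text
the job is handed in; nothing more can be done
None
```

The job is handed in: the four bottles stand upright on their pads, shortest (64 mm) next to the mixer on pad d through to tallest (112 mm) on pad a, each within about 2.5 mm of centre by camera, with the flask where it was and the clock at about 26 s.

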